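# Peel the top tray off the clinging stack and hold it out for its photo

## Robot

A 6-joint arm with a two-finger parallel gripper is mounted at the origin on a cart in front of the work surface, level with it; the furniture and walls round the work are solid. World frame = base frame: x ahead of the robot, y to its left, z up, the work surface at z = 0. Lengths are in m, angles in rad, forces in N, time in s.
With the tool pointing down it reaches from about 0.4 to 0.825 m from the base axis. Payload 7 kg.
Tool frame: the origin (TCP) lies midway between the tips of the shut fingers; the grasp point (between the pads) lies 19 mm behind it; z points along the fingers, y is the line along which they close (so a half turn about z gives the same grasp; the last joint's range is limited). The gripper opens to 88 mm and grips with 3 to 60 N. Pads are 19 mm wide; open, the fingers measure 130 mm over their backs; the gripper's body (78 mm by 193 mm) begins 47 mm behind the grasp point.
Start: joints at [1.486, 0.359, 0.012, 0, -1.224, -0.288], TCP at [0.246, 0.629, 0.194] pointing down, gripper open.
Joint ranges: [-3.07, 3.07], [-1.43, 2.12], [-1.02, 1.25], [-3.03, 1.67], [-3.05, -0], [-3.03, 3.03]. Speed limits (rad/s): [2.39, 2.39, 3.01, 3.14, 3.14, 3.14].

## Interface

Orientations are given as [roll, pitch, yaw] about the fixed x, y, z axes, in that order (R = Rz(yaw) Ry(pitch) Rx(roll)).
In Python, from station import telemetry, eyes, ticket, recognise, trace gives the robot as it stands. The module is installed in compiled form; this text tells all that it offers.
- The arm moves only by the tool servo_tool, never from a script. Its argument "series" is a list that holds one entry, the list of rows, each a list of 4 numbers: the shift along the tool's x, y, z in mm, then the turn about the tool's z in rad. In form: [[[x, y, z, roll], ...]]. A call has exactly 10 rows; each row shifts and turns the commanded pose from where the row before left it, along the tool's axes as they then stand; what a row does not reach is not made up. A row lasts 1/12 s, in which the tool goes at most 41.7 mm and 7.16 degrees, less where a joint would pass 70% of its speed; a pose out of reach is approached as far as the arm can. A call is refused whole if a number of a shift passes 41.7 or a number of a turn 0.125, either way. A call with a gripper value outside its range is refused whole. "claw" is the gripper's target within -1 to 1 (shut at 1, half-way at 0, fully open at -1), set as the call begins (left out, the last holds). The fingers move at their own pace and stop on an object; "grip_force" is the grip in N (left out, the last holds). Time passes only in rows, so rows that do not move let the fingers close, or fill a call up. It gives the time, the measured TCP pose, the force, the opening and the grip force at its end, in the units of the state.
- telemetry.get_state(): the state, without advancing time (a new reading comes with each control period).
- eyes.grab_frame(name): name is "scene" or "top" or "wrist"; returns the picture (480x640x3 uint8, red, green, blue); there is no depth.
- eyes.calibration(name): a dict with "mtx" (3x3 intrinsics, pixels), "rvec" (rotation vector, rad) and "tvec" (3), from world to camera coordinates, as OpenCV has them. Camera axes: x right, y down, z forward; pixel columns grow to the right and rows downward; lengths in m; the calibration is good to about 2 mm. A picture is of the moment at which its call begins: read the wrist's pose just before it. calibration takes no time and is no camera call; for the wrist camera it gives the pose at the moment of the call.
- ticket.job_done(): hands the job in; it is judged then, once.
Trained networks look in the newest picture that a camera, given by its name, has taken for a name from the list of things; names that differ only in an ending like _2 or _b are one class to them, and where a whole thing is asked for, a point or a joint stands for the part that bears it (a point fixed in the world has none). Each returns a list of dicts, best first, with "conf" (0 to 1); they miss things now and then, are a little off and sometimes report something else, mostly with a low value. They report only what shows in the picture. A call takes as long as a camera call.
- recognise(camera, name): "position" ([x, y, z] in m, in world coordinates, good to about 4 mm: the middle of the surface that is visible of it).
- trace(camera, name): "mask" (480x640 bool, what is visible of it).
The state is a dict: "t": time; "q": joint angles; "qd": joint speeds; "joint_efforts": joint torques, N m; "eef_pos": TCP position; "ee_rot": TCP orientation; "force": force on the tool from outside, world axes, zero at the start; "moment": the same for the moment, N m; "width": finger opening in m; "gripper_force": force on a finger pad.
Only numpy, scipy, OpenCV 4.12 (cv2) and the standard library are available. Lean on these libraries where they do the work, as an engineer would, in place of code of your own. Each camera call takes 0.05 s, during which the arm holds its last target. There are 200 camera calls.

## Task

The nested sample trays cling together. Take the top tray by its orange tab and peel it off: raise the tab corner first while the opposite corner still sits in the stack, then lift it clear, leaving the rest of the stack standing in its place and the jars and petri dish undisturbed. Bring the tray over the middle of the blue photo mat and finish holding it there by its tab, level, right way up and still, about 10 cm above the mat, without letting go.

Things in the scene. Friction and masses are not known exactly. Their poses are not given: they have to be found in the camera images.
- tray: the top tray: white, square, 100 x 100 mm over its flat rim, 14 mm deep, 60 g, with one orange grip tab. Origin: centre of the square, at its underside; z up; its x axis runs along the DIAGONAL, from the centre to the tab corner, which at the start points away from the robot within 0.6 rad of straight ahead. It starts seated in the stack, underside 26 mm above the worktop
- tab (a point): middle of the grip part of the orange tab: an upright plate 24 mm long along the tray's x axis and 9 mm thick along its y axis (grip across this); its top edge is 14 mm above this point, the tray's flat rim 18 mm below. The point is at x = 64 mm, z = 32 mm in the tray's frame. Axes as the tray's
- far_corner (a point): point at the tray's corner opposite to the tab, underside of the rim: x = -64 mm, z = 11.5 mm in the tray's frame; the tray rocks about this corner while it is peeled. Axes as the tray's
- stack: the rest of the stack: white nested trays, 104 x 104 mm over the top rim, 34 mm high, on a dark square steel foot plate 112 x 112 x 10 mm, loose, together 1.1 kg. Origin: centre of the underside of the foot, on the worktop; axes as the seated tray's (x along the diagonal to the tab corner)
- stack_nest (a point): centre of the floor of the stack's recess (26 mm above the foot's underside) in which the tray sits with about 3 mm of play. At the middle of each of its four sides a small sprung catch holds a ridge of the tray and lets go with about 1.5 N after some 4 mm of lift there; raising the tab takes about 3 to 4 N, the two catches beside the tab letting go first
- photo_mat: blue square photo mat 120 x 120 mm, 3 mm thick, fixed on the worktop, with a white and black L-shaped scale along two edges and a small white cross in the middle. Origin: centre of its underside, on the worktop; z up
- jar_white: bystander: jar with a white lid, 58 mm wide, 62 mm high, loose; origin at the centre of its underside
- petri: bystander: flat clear petri dish, 62 mm wide, 14 mm high, loose; origin at the centre of its underside
- jar_red: bystander: jar with a red lid, 58 mm wide, 62 mm high, loose; origin at the centre of its underside

How it is judged:
By the outcome, as a careful person would: the job done as asked, in the order asked, and still so for the second after the job is handed in, while the arm keeps its last pose, push and grip.
It also fails if it takes over 51 s, if anything falls off the work surface, if the arm or the gripper's body presses on something with over 40 N, if the wrist force passes 120 N, or if a joint passes its speed limit or range.

## Working session

There is one attempt and no reset: what is moved stays moved. The work goes in short steps, Python scripts to look and compute and a tool call to move; the robot and the scene stay as the last step left them, time stands still between calls to the robot, and variables do not carry over. Pictures are saved under pics/ and viewed, at most 10 in all, crops included, and the job is handed in when it is done.

Besides the shell and the picture viewer there is one more tool, called after "Emit:" by a JSON object that holds its "op" and its "data", one argument or row to a line. servo_tool: Moves the arm, as the interface text tells. Its arguments: {"type":"object","properties":{"series":{"type":"array"},"claw":{"type":"number"},"grip_force":{"type":"number"}},"required":["series"]}

```bash
mkdir -p pics; ls; python3 - <<'E'
from station import telemetry, eyes, recognise
import cv2
s=telemetry.get_state(); print(s)
for c in("scene","top"):
    im=eyes.grab_frame(c); cv2.imwrite(f"pics/{c}0.png",im[:,:,::-1])
    for n in("tray","tab","stack","photo_mat","jar_white","petri","jar_red"):
        r=recognise(c,n); print(c,n,[(x["conf"],[round(float(v),3) for v in x["position"]]) for x in r[:2]])
E
```

```text
pics
{'t': 0.0, 'q': array([ 1.48609130e+00,  3.59398207e-01,  1.10682687e-02, -3.60659673e-04,
       -1.22408326e+00, -2.88111627e-01]), 'qd': array([ 0.00132141, -0.00086393, -0.00127856, -0.00047123, -0.00094256,
       -0.00104067]), 'joint_efforts': array([-1.60184412e-03, -5.82725644e+01,  2.93060732e+01,  6.99739739e+00,
        6.95276249e-03, -1.65095321e-04]), 'eef_pos': array([0.24568339, 0.62812612, 0.1930176 ]), 'ee_rot': array([ 3.13994608e+00, -1.34400300e-04, -3.72939369e-01]), 'force': array([ 0.16112234, -0.22102299, -0.25926405]), 'moment': array([-0.05374505,  0.02393349, -0.04333128]), 'gripper_force': 0.0, 'width': 0.08772849431109173}
scene tray [(0.85, [0.486, 0.311, 0.028])]
scene tab [(0.56, [0.487, 0.312, 0.03])]
scene stack [(0.57, [0.439, 0.354, 0.016]), (0.48, [0.431, -0.161, 0.044])]
scene photo_mat [(0.85, [0.511, 0.052, 0.006])]
scene jar_white [(0.85, [0.607, 0.155, 0.046])]
scene petri [(0.96, [0.367, 0.127, 0.009]), (0.24, [0.511, 0.051, 0.002])]
scene jar_red [(0.74, [0.428, -0.169, 0.046])]
top tray [(0.83, [0.487, 0.322, 0.03])]
top tab [(0.64, [0.489, 0.328, 0.028])]
top stack [(0.76, [0.454, 0.283, 0.007])]
top photo_mat [(0.68, [0.515, 0.048, 0.004]), (0.35, [0.371, 0.124, 0.012])]
top jar_white [(0.73, [0.622, 0.142, 0.061]), (0.35, [0.489, 0.321, 0.031])]
top petri [(0.94, [0.37, 0.121, 0.008]), (0.53, [0.458, 0.278, 0.007])]
top jar_red [(0.77, [0.441, -0.179, 0.062])]
```

```bash
cat > h.py <<'E'
import numpy as np, cv2
from station import telemetry, eyes
def ray(c,uv,z,cal=None):
    k=cal or eyes.calibration(c); R=cv2.Rodrigues(np.array(k["rvec"],float))[0]; t=np.array(k["tvec"],float).ravel()
    uv=np.atleast_2d(np.float64(uv)); d=np.c_[uv,np.ones(len(uv))]@np.linalg.inv(np.array(k["mtx"])).T@R
    o=-R.T@t; return o+d*((z-o[2])/d[:,2])[:,None]
def orange(im):
    h=cv2.cvtColor(im,cv2.COLOR_RGB2HSV); return cv2.inRange(h,(7,130,90),(22,255,255))
E
python3 - <<'E'
from h import *
im=cv2.imread("pics/top0.png")[:,:,::-1].copy()
m=orange(im); n,l,st,ce=cv2.connectedComponentsWithStats(m); print(st[1:],ce[1:])
k=1+np.argmax(st[1:,4]); ys,xs=np.where(l==k)
w=ray("top",np.c_[xs,ys],0.068); print(w.mean(0), w.min(0),w.max(0), np.linalg.svd((w-w.mean(0))[:,:2],full_matrices=False)[1:])
K=eyes.calibration("top"); print(K)
x,y,_,_,_=st[k]
E
```

```text
[[ 34  13   3   2   5]
 [485  83   1   1   1]
 [381  92  42  15 133]
 [201 104   7   5  20]
 [189 107   8   6  28]
 [380 107  40  13  65]
 [156 118   7   4  17]
 [144 121   8   5  27]
 [ 74 182  46  44 344]
 [120 197   1   1   1]
 [230 225  10  12  74]
 [564 225   6   5  20]
 [565 231   8  12  56]
 [568 244   6   6  28]
 [  2 390   1   1   1]
 [  0 392   2   3   3]] [[ 35.2         13.4       ]
 [485.          83.        ]
 [401.53383459  99.26315789]
 [204.         106.15      ]
 [192.57142857 109.64285714]
 [398.6        113.43076923]
 [158.94117647 119.41176471]
 [147.62962963 123.        ]
 [ 97.58139535 202.63372093]
 [120.         197.        ]
 [234.2972973  230.18918919]
 [566.5        227.3       ]
 [568.5        236.51785714]
 [570.67857143 246.25      ]
 [  2.         390.        ]
 [  0.66666667 393.        ]]
[0.59514271 0.58471493 0.068     ] [0.54712883 0.53991968 0.068     ] [0.6398088  0.63551808 0.068     ] (array([0.56489458, 0.53306977]), array([[-0.71827212,  0.69576229],
       [-0.69576229, -0.71827212]]))
{'mtx': array([[560.4997498 ,   0.        , 323.56263767],
       [  0.        , 560.4997498 , 246.46992652],
       [  0.        ,   0.        ,   1.        ]]), 'rvec': array([ 2.18781159, -2.15652914,  0.10901604]), 'tvec': array([0.09401836, 0.5137814 , 1.20575186])}
```

View pics/top0.png

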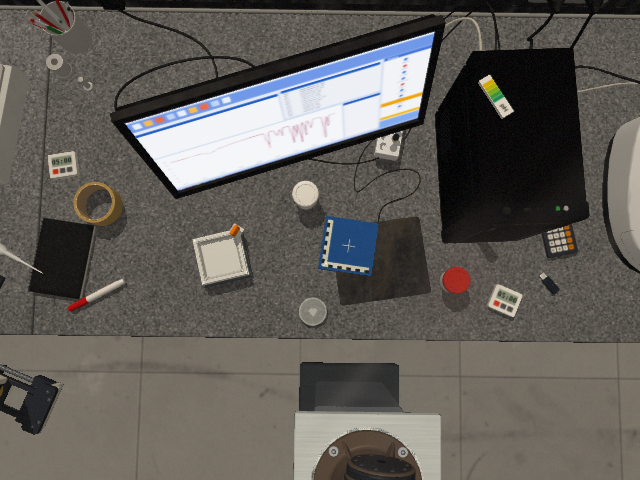

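View pics/scene0.png

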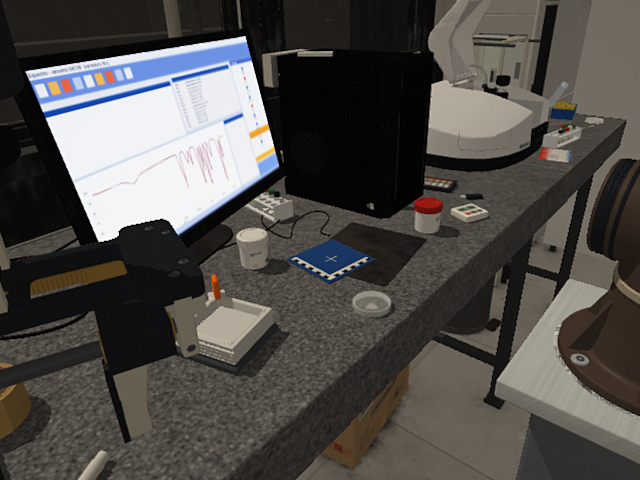

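Top view: tray centre is near (221,257), the orange tab near (235,230), the mat cross near (348,245), the white jar at (305,195), the petri dish at (313,312) and the red jar at (456,280). The monitor stands behind, at rows under about 195. The scene view shows the tab upright on the far corner of the tray.

```bash
python3 - <<'E'
from h import *
from station import trace
im=cv2.imread("pics/top0.png")[:,:,::-1].copy()
print("tab@.065",ray("top",(234.3,230.2),0.065), "cross",ray("top",(348.5,245.5),0.003))
print("monitor edge z0/.1",ray("top",[(175,197),(250,180)],0.05))
eyes.grab_frame("top")
for n,z in(("tray",.04),("stack",.034),("photo_mat",.003)):
    r=trace("top",n)
    if not r: print(n,"none");continue
    m=r[0]["mask"].astype(np.uint8); c=max(cv2.findContours(m,0,2)[0],key=cv2.contourArea)
    ms=cv2.morphologyEx(m,cv2.MORPH_OPEN,np.ones((13,13),np.uint8)) if n=="tray" else m
    cs=cv2.findContours(ms,0,2)[0]
    if cs:
        b=cv2.boxPoints(cv2.minAreaRect(max(cs,key=cv2.contourArea))); w=ray("top",b,z)
        print(n,r[0]["conf"],b.round(1).tolist(),w.round(4).tolist(),"ctr",w.mean(0), "sides",np.linalg.norm(w-np.roll(w,1,0),axis=1), "diag yaws",[np.arctan2(*(p-w.mean(0))[[1,0]]).round(3) for p in w])
E
```

```text
tab@.065 [[0.54048836 0.29201839 0.065     ]] cross [[0.51753283 0.0456464  0.003     ]]
monitor edge z0/.1 [[0.61300429 0.42507315 0.05      ]
 [0.65289198 0.26355089 0.05      ]]
tray 0.69 [[192.39999389648438, 236.60000610351562], [238.60000610351562, 228.89999389648438], [246.39999389648438, 275.3999938964844], [200.1999969482422, 283.1000061035156]] [[0.5283, 0.3864, 0.04], [0.5466, 0.2866, 0.04], [0.4457, 0.267, 0.04], [0.4277, 0.366, 0.04]] ctr [0.48708417 0.32650876 0.04      ] sides [0.10266555 0.10147254 0.10281657 0.10065623] diag yaws [np.float64(0.968), np.float64(-0.59), np.float64(-2.178), np.float64(2.555)]
stack 0.71 [[201.89999389648438, 285.3999938964844], [241.6999969482422, 233.0], [268.0, 253.0], [228.1999969482422, 305.3999938964844]] [[0.423, 0.3634, 0.034], [0.5384, 0.2805, 0.034], [0.4955, 0.2222, 0.034], [0.3809, 0.3053, 0.034]] ctr [0.4594393  0.29285999 0.034     ] sides [0.07172374 0.14203496 0.07240076 0.14155736] diag yaws [np.float64(2.048), np.float64(-0.155), np.float64(-1.099), np.float64(2.984)]
photo_mat 0.84 [[317.6000061035156, 268.70001220703125], [324.6000061035156, 214.39999389648438], [378.79998779296875, 221.39999389648438], [371.8999938964844, 275.70001220703125]] [[0.4645, 0.1138, 0.003], [0.5869, 0.1001, 0.003], [0.573, -0.0219, 0.003], [0.4509, -0.007, 0.003]] ctr [0.51883008 0.04625939 0.003     ] sides [0.12161544 0.12317271 0.12278391 0.12306274] diag yaws [np.float64(2.248), np.float64(0.669), np.float64(-0.899), np.float64(-2.477)]
```

```bash
python3 - <<'E'
import cv2,numpy as np
a=cv2.imread("pics/top0.png")[100:230,100:260]; b=cv2.imread("pics/top0.png")[80:210,330:490]
c=cv2.imread("pics/scene0.png")[150:280,40:200]; d=cv2.imread("pics/scene0.png")[130:260,200:360]
f=lambda x:cv2.resize(x,None,fx=2.3,fy=2.3,interpolation=cv2.INTER_CUBIC)
cv2.imwrite("pics/mon.png",np.vstack([np.hstack([f(a),f(b)]),np.hstack([f(c),f(d)])]))
E
```

```text
(no output)
```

View pics/mon.png

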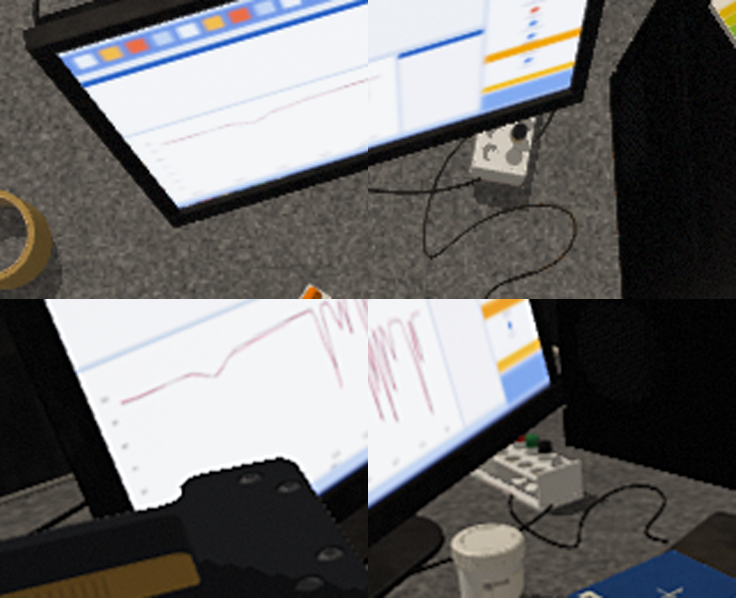

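```bash
python3 - <<'E'
from h import *
P=[]
for c in("top","scene"):
    k=eyes.calibration(c);P.append(k["mtx"]@np.c_[cv2.Rodrigues(k["rvec"])[0],np.ravel(k["tvec"])])
X=cv2.triangulatePoints(P[0],P[1],np.array([[422.2],[123.5]]),np.array([[284.],[175.]]));X=X[:3,0]/X[3];print(X)
for z in(X[2],X[2]+.03): print(ray("top",[(177.4,197.8),(422.2,123.5),(114,115)],z))
E
```

```text
[ 0.77894142 -0.10754953  0.06990597]
[[ 0.60768459  0.41455447  0.06990597]
 [ 0.77834186 -0.1080704   0.06990597]
 [ 0.78707103  0.5587749   0.06990597]]
[[ 0.6021994   0.40664281  0.09990597]
 [ 0.76851807 -0.10269541  0.09990597]
 [ 0.77702532  0.54719674  0.09990597]]
```

```bash
python3 - <<'E'
from h import *
P=[]
for c in("top","scene"):
    k=eyes.calibration(c);P.append(k["mtx"]@np.c_[cv2.Rodrigues(k["rvec"])[0],np.ravel(k["tvec"])])
for a,b in(((444,16),(246,32)),((439.,30.),(243.,39.))):
    X=cv2.triangulatePoints(P[0],P[1],np.float64(a)[:,None],np.float64(b)[:,None]);X=X[:3,0]/X[3];print(X)
E
```

```text
[ 0.85564373 -0.09045939  0.37911088]
[ 0.84311936 -0.08033792  0.3657497 ]
```

Emit:
{"op": "servo_tool", "data": {
  "series": [
    [[20,10.5,0,0],[20,10.5,0,0],[20,10.5,0,0],[20,10.5,0,0],[20,10.5,0,0],[20,10.5,0,0],[20,10.5,0,0],[20,10.5,0,0],[20,10.5,0,0],[20,10.5,0,0]]
  ],
  "claw": -1
}}

```text
t: 1.83
eef_pos: [0.3945, 0.4571, 0.1941]
ee_rot: [-3.141, -0.0, -0.373]
force: [0.1, -0.3, -0.6]
width: 0.0879
gripper_force: 0.0
```

Emit:
{"op": "servo_tool", "data": {
  "series": [
    [[20,10.5,0,0],[20,10.5,0,0],[20,10.5,0,0],[20,10.5,0,0],[20,10.5,0,0],[20,10.5,0,0],[20,10.5,0,0],[10,5,0,0.1],[0,0,0,0.112],[0,0,0,0]]
  ]
}}

```text
t: 2.67
eef_pos: [0.5055, 0.3294, 0.194]
ee_rot: [3.142, -0.0, -0.591]
force: [-0.4, -0.2, -0.3]
width: 0.0875
gripper_force: 0.0
```

```bash
python3 - <<'E'
from h import *
s=telemetry.get_state(); print(s["t"],s["eef_pos"],s["ee_rot"],s["force"])
K=eyes.calibration("wrist"); im=eyes.grab_frame("wrist"); cv2.imwrite("pics/w1.png",im[:,:,::-1])
R=cv2.Rodrigues(K["rvec"])[0]; print("cam",-R.T@np.ravel(K["tvec"]), "fwd",R[2], K["mtx"][0])
E
```

```text
2.6667 [0.50549502 0.32944611 0.19399143] [ 3.14158274e+00 -6.03511716e-07 -5.91442216e-01] [-0.41767287 -0.21392422 -0.26515539]
cam [0.57003372 0.28681357 0.38507909] fwd [-0.23566119  0.15840031 -0.95883948] [346.96114129   0.         321.38380059]
```

View pics/w1.png

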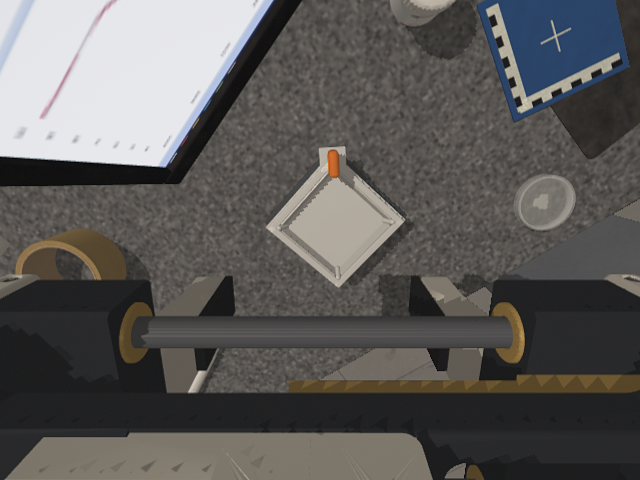

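Wrist view: the orange tab spans (333,150) to (334,177) and the tray corners are at (267,228), (405,217) and (338,287). The monitor is at upper left.

```bash
python3 - <<'E'
from h import *
im=cv2.imread("pics/w1.png")[:,:,::-1].copy()
m=orange(im); n,l,st,ce=cv2.connectedComponentsWithStats(m[:200]); k=1+np.argmax(st[1:,4]); print(st[k],ce[k])
s=telemetry.get_state();p=s["eef_pos"][:2];y=s["ee_rot"][2];B=np.array([[np.cos(y),np.sin(y)],[np.sin(y),-np.cos(y)]])
ys,xs=np.where(l==k); w=ray("wrist",np.c_[xs,ys],.07)[:,:2]; t=(w-p)@B.T
print("tab tool-frame mean/min/max@.07",t.mean(0),t.min(0),t.max(0),"world",w.mean(0))
u,sv,v=np.linalg.svd(t-t.mean(0),full_matrices=False); print("axis",v[0])
c=ray("wrist",[(267,228),(405,217),(338,287)],.04)[:,:2]; ct=(c-p)@B.T; print(c,ct, "mid",ct[:2].mean(0), "LR dir",ct[1]-ct[0])
E
```

```text
[328 150  11  28 282] [333.02836879 163.33333333]
tab tool-frame mean/min/max@.07 [0.0514332  0.00979311] [0.03936797 0.00525462] [0.06303012 0.01436427] world [0.54274063 0.29339669]
axis [-0.99851572  0.05446432]
[[0.52275506 0.38624132]
 [0.45449311 0.26186279]
 [0.42660836 0.36101363]] [[-0.01642531 -0.05665063]
 [-0.00480864  0.08475223]
 [-0.0827341   0.01740186]] mid [-0.01061698  0.0140508 ] LR dir [0.01161667 0.14140285]
```

Emit:
{"op": "servo_tool", "data": {
  "series": [
    [[0,0,0,-0.06],[12,3.4,0,0],[12,4,10,0],[12,3,10,0],[11,3,15,0],[0,0,18,0],[0,0,18,0],[0,0,18,0],[0,0,15,0],[0,0,0,0]]
  ]
}}

```text
t: 3.55
eef_pos: [0.5372, 0.2925, 0.0853]
ee_rot: [3.135, 0.003, -0.526]
force: [-0.1, -0.5, -0.1]
width: 0.0878
gripper_force: 0.0
```

```bash
cat > look.py <<'E'
from h import *
import sys
s=telemetry.get_state(); print(s["t"],s["eef_pos"].round(4),s["ee_rot"].round(3),s["force"].round(2))
K=eyes.calibration("wrist"); im=eyes.grab_frame("wrist"); cv2.imwrite(f"pics/{sys.argv[1]}.png",im[:,:,::-1]); zt=float(sys.argv[2])
m=orange(im); n,l,st,ce=cv2.connectedComponentsWithStats(m); p=s["eef_pos"][:2];y=s["ee_rot"][2];B=np.array([[np.cos(y),np.sin(y)],[np.sin(y),-np.cos(y)]])
for k in range(1,n):
    if st[k,4]<60: continue
    ys,xs=np.where(l==k); t=(ray("wrist",np.c_[xs,ys],zt,K)[:,:2]-p)@B.T
    v=np.linalg.svd(t-t.mean(0),full_matrices=False)[2]
    print(st[k],"tool mm",(1e3*t.mean(0)).round(1),(1e3*t.min(0)).round(1),(1e3*t.max(0)).round(1),"axis",v[0].round(3))
E
python3 look.py w2 .07
```

```text
3.55 [0.5372 0.2925 0.0853] [ 3.135e+00  3.000e-03 -5.260e-01] [-0.06 -0.52 -0.11]
[311 225  15  47 646] tool mm [ 8.1 -2.6] [-7.2 -7.1] [23.2  1.8] axis [-1.    -0.009]
[493 303  32  60 936] tool mm [-53.  128.7] [-76.1 113.6] [-30.3 139. ] axis [-0.96  0.28]
[120 306  13  33 108] tool mm [ -43.6 -131.7] [ -55.7 -136.3] [ -31.6 -125. ] axis [-0.924 -0.383]
[120 340  12  22  97] tool mm [ -66.  -136.3] [ -73.9 -138.4] [ -57.2 -132.3] axis [-0.996  0.094]
[ 505  375  129   17 1232] tool mm [-91.7 176.4] [-100.9  130.3] [-86.8 221.1] axis [0.007 1.   ]
[289 381  20  11 106] tool mm [-93.9 -18.2] [-99.6 -23.6] [-91. -10.] axis [0.429 0.903]
[320 381  17   9  73] tool mm [-93.3   3. ] [-98.   -1.5] [-91.2   9.9] axis [0.398 0.918]
[338 381  27  11 140] tool mm [-94.4  19. ] [-99.8  11.4] [-91.2  29.8] axis [0.42  0.908]
[372 381  19  11  97] tool mm [-93.9  40.2] [-99.9  35.6] [-91.4  48.2] axis [0.425 0.905]
[390 381  29  11 158] tool mm [-94.5  56.7] [-100.    48.7] [-91.4  68.2] axis [0.342 0.94 ]
[424 381  19  11 110] tool mm [-94.2  77.5] [-100.1   72.4] [-91.5  85.3] axis [0.365 0.931]
[455 381  15   9  73] tool mm [-93.8  98.4] [-98.5  94.5] [-91.7 104.5] axis [0.363 0.932]
[475 381  21  11 138] tool mm [-94.8 114.9] [-100.3  108.8] [-91.7 123.2] axis [0.314 0.95 ]
```

View pics/w2.png

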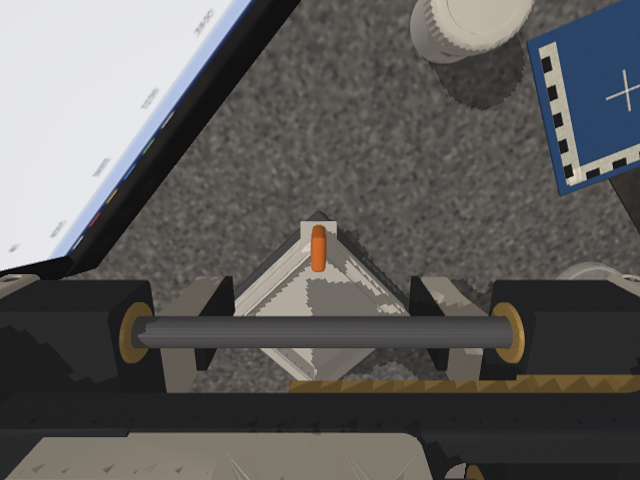

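Tab is at (318,248), midway between the fingers at (233..410) to within 2 mm, and aligned. The monitor is clear of the gripper.

Emit:
{"op": "servo_tool", "data": {
  "series": [
    [[1,-1.2,5,0],[1,-1,8,0],[0,0,8,0],[0,0,7,0],[0,0,5,0],[0,0,3,0],[0,0,0,0],[0,0,0,0],[0,0,0,0],[0,0,0,0]]
  ]
}}

```text
t: 4.43
eef_pos: [0.542, 0.2962, 0.0544]
ee_rot: [-3.141, -0.0, -0.525]
force: [-0.7, 0.1, 1.3]
width: 0.0874
gripper_force: 0.0
```

```bash
python3 look.py w3 .07 | head -2
```

```text
4.4333 [0.542  0.2962 0.0544] [-3.141 -0.    -0.525] [-0.75  0.1   1.25]
[319 242  19  55 896] tool mm [6.4 3. ] [-9.5 -1.9] [22.   7.9] axis [-1.     0.007]
```

View pics/w3.png

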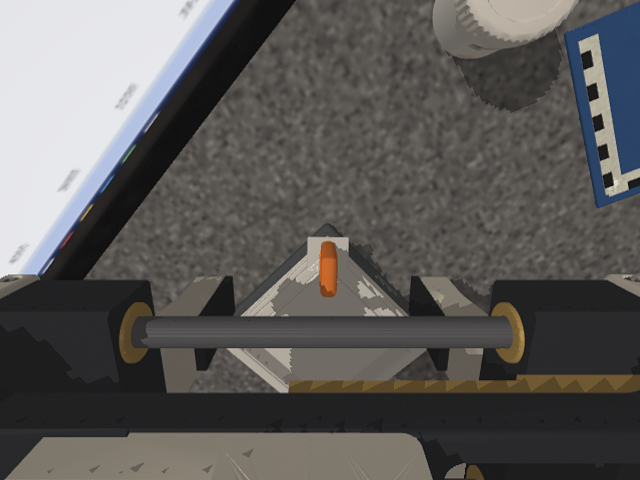

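Tab centre is at (328,269) and the finger midline at column 322, so I shift +3 mm in y, go down 9.5 mm and close.

Emit:
{"op": "servo_tool", "data": {
  "series": [
    [[0,1.5,2,0],[0,1.5,4,0],[0,0,3.5,0],[0,0,0,0],[0,0,0,0],[0,0,0,0],[0,0,0,0],[0,0,0,0],[0,0,0,0],[0,0,0,0]]
  ]
}}

```text
t: 5.32
eef_pos: [0.5403, 0.2934, 0.0446]
ee_rot: [-3.141, -0.0, -0.525]
force: [0.5, -0.1, -0.0]
width: 0.0875
gripper_force: 0.0
```

Emit:
{"op": "servo_tool", "data": {
  "series": [
    [[0,0,0,0],[0,0,0,0],[0,0,0,0],[0,0,0,0],[0,0,0,0],[0,0,0,0],[0,0,0,0],[0,0,0,0],[0,0,0,0],[0,0,0,0]]
  ],
  "claw": 1,
  "grip_force": 10
}}

```text
t: 6.15
eef_pos: [0.5403, 0.2934, 0.0445]
ee_rot: [3.142, 0.0, -0.525]
force: [-0.6, -0.1, 0.1]
width: 0.0264
gripper_force: 0.0
```

Emit:
{"op": "servo_tool", "data": {
  "series": [
    [[0,0,0,0],[0,0,0,0],[0,0,0,0],[0,0,0,0],[0,0,0,0],[0,0,0,0],[0,0,0,0],[0,0,0,0],[0,0,0,0],[0,0,0,0]]
  ]
}}

```text
t: 6.98
eef_pos: [0.5403, 0.2934, 0.0445]
ee_rot: [3.142, -0.0, -0.525]
force: [0.5, 0.2, -0.3]
width: 0.0005
gripper_force: 0.0
```

```bash
python3 look.py w4 .07 | head -2
```

```text
6.9833 [0.5403 0.2934 0.0445] [ 3.142 -0.    -0.525] [ 0.53  0.23 -0.27]
[313 247  19  59 546] tool mm [12.8 -0.1] [-9.8 -4.9] [22.5  4.4] axis [-1.    -0.017]
```

View pics/w4.png

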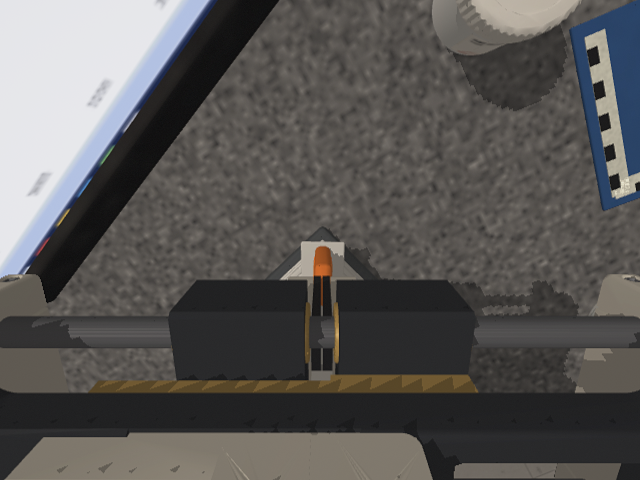

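Fingers shut with nothing between them (white gap at (322,320)), and the orange tab still stands just in front at (322,262). I'll check where the fingers should appear in this picture.

```bash
python3 - <<'E'
from h import *
K=eyes.calibration("wrist"); s=telemetry.get_state(); p=s["eef_pos"]; y=s["ee_rot"][2]
X=np.array([np.cos(y),np.sin(y),0]);Y=np.array([np.sin(y),-np.cos(y),0])
pr=lambda P:cv2.projectPoints(np.float64(P),K["rvec"],K["tvec"],K["mtx"],None)[0][:,0].round(0).tolist()
for z in(.0445,.0635,.072,.1): print(z,pr([p*[1,1,0]+X*a+[0,0,z] for a in(-.02,-.0095,0,.0095,.02)]))
R=cv2.Rodrigues(K["rvec"])[0];o=-R.T@np.ravel(K["tvec"]);print("cam tool", (o-p)@X,(o-p)@Y,(o-p)[2])
for c,t in(("top",(.065)),):
    im=eyes.grab_frame(c); cv2.imwrite("pics/top1.png",im[:,:,::-1]); a=cv2.resize(im[190:300,160:310],None,fx=5,fy=5,interpolation=2)
    cv2.imwrite("pics/top1c.png",a[:,:,::-1])
im=eyes.grab_frame("scene");cv2.imwrite("pics/scene1.png",im[:,:,::-1]);K=eyes.calibration("scene")
print("scene tip/TCP px",pr([p, p+X*.02,p+[0,0,.019]]), "tabpred",pr([p+X*.0095]))
ce=np.array(pr([p])[0],int); a=im[max(0,ce[1]-70):ce[1]+70,max(0,ce[0]-90):ce[0]+90]; print(ce)
cv2.imwrite("pics/scene1c.png",cv2.resize(a,None,fx=4,fy=4,interpolation=2)[:,:,::-1])
E
```

```text
0.0445 [[322.0, 300.0], [322.0, 284.0], [322.0, 270.0], [322.0, 254.0], [322.0, 237.0]]
0.0635 [[322.0, 316.0], [322.0, 299.0], [322.0, 283.0], [322.0, 266.0], [322.0, 248.0]]
0.072 [[322.0, 324.0], [322.0, 306.0], [322.0, 290.0], [323.0, 273.0], [323.0, 253.0]]
0.1 [[323.0, 357.0], [323.0, 336.0], [323.0, 317.0], [323.0, 298.0], [323.0, 275.0]]
cam tool 0.07737841128966755 -0.000550883033342251 0.1911061470139905
scene tip/TCP px [[216.0, 293.0], [214.0, 286.0], [215.0, 282.0]] tabpred [[215.0, 289.0]]
[216 293]
```

View pics/scene1c.png

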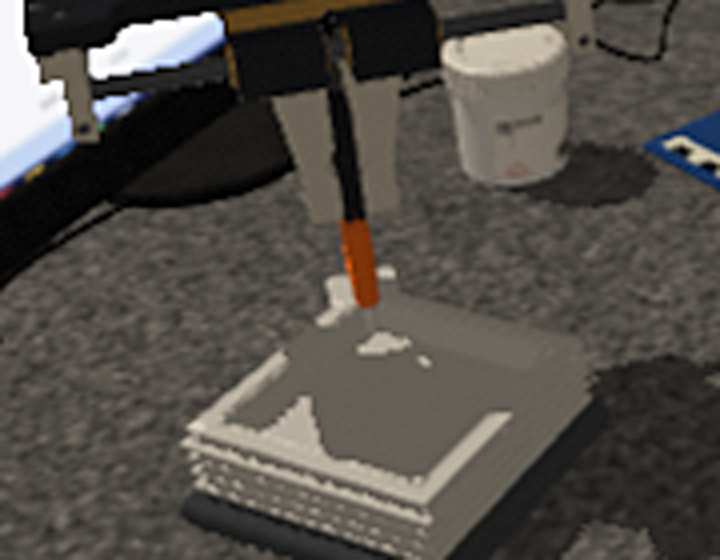

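Both views put the finger tips about 27 mm above the reported TCP, level with the tab's top: crop (355,218), with the orange tab directly below at 220–305. Nothing was disturbed. I'll open and go 22 mm lower; the open fingers pass beside the stack.

Emit:
{"op": "servo_tool", "data": {
  "series": [
    [[0,0,0,0],[0,0,0,0],[0,0,0,0],[0,0,0,0],[0,0,0,0],[0,0,0,0],[0,0,0,0],[0,0,0,0],[0,0,0,0],[0,0,0,0]]
  ],
  "claw": -1
}}

```text
t: 7.97
eef_pos: [0.5403, 0.2934, 0.0444]
ee_rot: [3.142, 0.0, -0.525]
force: [0.3, -0.0, 0.1]
width: 0.0614
gripper_force: 0.0
```

Emit:
{"op": "servo_tool", "data": {
  "series": [
    [[0,0,0,0],[0,0,0,0],[0,0,0,0],[0,0,0,0],[0,0,0,0],[0,0,0,0],[0,0,2,0],[0,0,2,0],[0,0,2,0],[0,0,0,0]]
  ]
}}

```text
t: 8.8
eef_pos: [0.54, 0.2931, 0.0378]
ee_rot: [3.141, 0.0, -0.525]
force: [-0.4, -0.2, 0.6]
width: 0.0879
gripper_force: 0.0
```

```bash
python3 look.py w5 .072 | head -2; python3 -c "
from station import telemetry;s=telemetry.get_state();print(s['width'],s['q'].round(4))"
```

```text
8.8 [0.54   0.2931 0.0378] [ 3.141  0.    -0.525] [-0.42 -0.15  0.61]
[ 312  250   20   62 1100] tool mm [ 7.8 -0.5] [-8.6 -5.3] [23.9  4.2] axis [-1.    -0.008]
0.08790991437505687 [ 8.148e-01  4.000e-01 -3.157e-01 -1.000e-04 -8.558e-01  2.313e-01]
```

Emit:
{"op": "servo_tool", "data": {
  "series": [
    [[1,-0.5,3,0],[0,0,3,0],[0,0,3,0],[0,0,3,0],[0,0,2,0],[0,0,2,0],[0,0,0,0],[0,0,0,0],[0,0,0,0],[0,0,0,0]]
  ]
}}

```text
t: 9.68
eef_pos: [0.5415, 0.2934, 0.0227]
ee_rot: [-3.141, -0.0, -0.525]
force: [0.6, 0.6, 0.4]
width: 0.0876
gripper_force: 0.0
```

Emit:
{"op": "servo_tool", "data": {
  "series": [
    [[0,0,0,0],[0,0,0,0],[0,0,0,0],[0,0,0,0],[0,0,0,0],[0,0,0,0],[0,0,0,0],[0,0,0,0],[0,0,0,0],[0,0,0,0]]
  ],
  "claw": 1,
  "grip_force": 10
}}

```text
t: 10.52
eef_pos: [0.5414, 0.2934, 0.0225]
ee_rot: [-3.142, -0.0, -0.525]
force: [-0.1, -0.9, -0.3]
width: 0.0267
gripper_force: 0.0
```

Emit:
{"op": "servo_tool", "data": {
  "series": [
    [[0,0,0,0],[0,0,0,0],[0,0,0,0],[0,0,0,0],[0,0,0,0],[0,0,0,0],[0,0,0,0],[0,0,0,0],[0,0,0,0],[0,0,0,0]]
  ]
}}

```text
t: 11.35
eef_pos: [0.5414, 0.2933, 0.0225]
ee_rot: [-3.142, 0.0, -0.525]
force: [0.1, -0.4, 0.1]
width: 0.0091
gripper_force: 10.0
```

```bash
python3 look.py w6 .072 | head -2; python3 - <<'E'
import cv2,numpy as np
from station import eyes
a=eyes.grab_frame("scene"); w=cv2.imread("pics/w6.png")
f=lambda i:cv2.resize(i,(400,300),interpolation=2)
cv2.imwrite("pics/c6.png",np.hstack([f(a[220:370,120:320,::-1]),f(w[200:410,180:460])]))
E
```

```text
11.35 [0.5414 0.2933 0.0225] [-3.142  0.    -0.525] [ 0.13 -0.39  0.1 ]
[ 312  261   20   55 1013] tool mm [10.6 -0.5] [-2.2 -4.8] [24.1  3.8] axis [-1.     0.002]
```

View pics/c6.png

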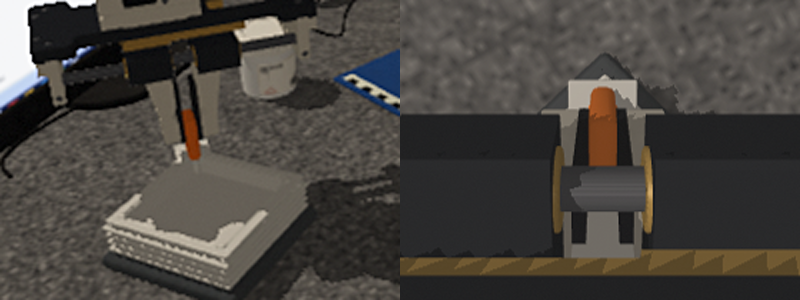

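The gripper holds the tab (width 9.1 mm, 10 N), with the pads either side of the orange plate and the stack standing still. I peel now, along an arc about the far corner.

Emit:
{"op": "servo_tool", "data": {
  "series": [
    [[-0.3,0,-1.5,0],[-0.3,0,-1.5,0],[-0.3,0,-1.5,0],[-0.3,0,-1.5,0],[-0.4,0,-1.5,0],[-0.4,0,-1.5,0],[-0.4,0,-1.5,0],[-0.4,0,-1.5,0],[0,0,0,0],[0,0,0,0]]
  ]
}}

```text
t: 12.28
eef_pos: [0.5393, 0.2947, 0.0348]
ee_rot: [-3.141, -0.0, -0.525]
force: [0.2, -1.0, -0.1]
width: 0.009
gripper_force: 10.0
```

```bash
python3 look.py w7 .082 | head -2; python3 - <<'E'
from h import *
from station import recognise
s=telemetry.get_state();print(s["width"],s["moment"])
im=eyes.grab_frame("scene");cv2.imwrite("pics/s7.png",im[:,:,::-1])
o=cv2.imread("pics/scene0.png")[:,:,::-1]
E
```

```text
12.2833 [0.5393 0.2947 0.0348] [-3.141 -0.    -0.525] [ 0.17 -0.98 -0.12]
[ 312  258   20   58 1071] tool mm [10.3 -0.5] [-3.5 -4.8] [24.6  3.9] axis [-1.     0.001]
0.008609847507411093 [-0.33578425 -0.33685545  0.00430024]
```

Emit:
{"op": "servo_tool", "data": {
  "series": [
    [[-0.4,0,-1.5,0],[-0.4,0,-1.5,0],[-0.4,0,-1.5,0],[-0.4,0,-1.5,0],[-0.5,0,-1.5,0],[-0.5,0,-1.5,0],[-0.5,0,-1.5,0],[-0.5,0,-1.5,0],[0,0,0,0],[0,0,0,0]]
  ]
}}

```text
t: 13.22
eef_pos: [0.5358, 0.2967, 0.0466]
ee_rot: [-3.141, 0.0, -0.525]
force: [-0.8, 0.5, -0.9]
width: 0.009
gripper_force: 10.0
```

```bash
python3 look.py w8 .094 | head -2; python3 - <<'E'
from h import *
im=eyes.grab_frame("scene");cv2.imwrite("pics/s8.png",im[:,:,::-1])
g=[cv2.imread(f"pics/{n}.png",0) for n in("scene1","s7","s8")]
K=eyes.calibration("scene"); ps=[]
c=np.array([.487,.3255,0]);X=np.array([.865,-.502,0]);Y=np.array([.502,.865,0])
for nm,P in(("far",c-.064*X+[0,0,.04]),("left",c+.064*Y+[0,0,.04]),("right",c-.064*Y+[0,0,.04]),("foot far",c-.075*X+[0,0,.005])):
    u,v=cv2.projectPoints(P,K["rvec"],K["tvec"],K["mtx"],None)[0].ravel().round().astype(int)
    T=g[0][v-8:v+9,u-8:u+9]; r=[]
    for h in g[1:]:
        R=cv2.matchTemplate(h[v-28:v+29,u-28:u+29],T,5); m=cv2.minMaxLoc(R); r.append((m[3][0]-20,m[3][1]-20,round(m[1],2)))
    print(nm,(u,v),r)
tp=eyes.grab_frame("top");cv2.imwrite("pics/t8.png",tp[:,:,::-1])
f=lambda i:cv2.resize(i,(400,300),interpolation=2)
w=cv2.imread("pics/w8.png")
cv2.imwrite("pics/c8.png",np.vstack([np.hstack([f(cv2.imread("pics/s8.png")[220:370,120:320]),f(cv2.imread("pics/scene1.png")[220:370,120:320])]),np.hstack([f(tp[200:305,160:300,::-1]),f(w[180:420,160:480])])]))
E
```

```text
13.2167 [0.5358 0.2967 0.0466] [-3.141  0.    -0.525] [-0.77  0.52 -0.88]
[ 312  257   20   59 1095] tool mm [10.7 -0.5] [-3.4 -4.9] [25.1  3.9] axis [-1.  0.]
far (np.int64(231), np.int64(345)) [(0, 0, 0.88), (0, -3, 0.68)]
left (np.int64(176), np.int64(328)) [(-1, -3, 0.81), (-2, -8, 0.74)]
right (np.int64(267), np.int64(308)) [(1, -1, 0.76), (-6, -11, 0.79)]
foot far (np.int64(235), np.int64(371)) [(0, 0, 1.0), (0, 0, 1.0)]
```

View pics/c8.png

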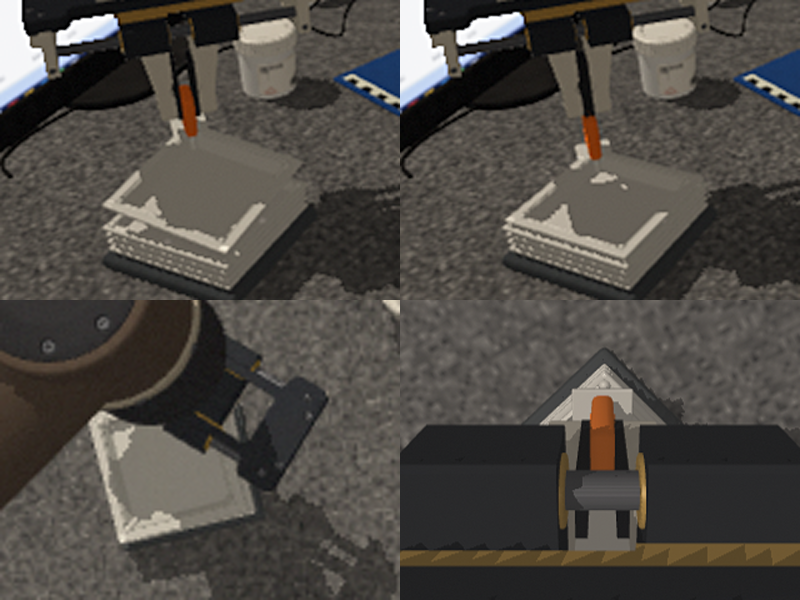

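The tray is tilted: tab corner up about 24 mm (front left crop), the far corner still in the stack, and the foot plate has not moved (shift 0 px). Next: lift clear, then carry.

Emit:
{"op": "servo_tool", "data": {
  "series": [
    [[0,0,-3,0],[0,0,-5,0],[0,0,-10,0],[0,0,-12,0],[0,0,-14,0],[0,0,-14,0],[0,0,-14,0],[0,0,-10,0],[0,0,-6,0],[0,0,-2,0]]
  ]
}}

```text
t: 14.2
eef_pos: [0.5363, 0.297, 0.1381]
ee_rot: [-3.139, -0.001, -0.525]
force: [0.1, -0.1, -1.6]
width: 0.0087
gripper_force: 10.0
```

```bash
python3 look.py w9 .18 | head -2; python3 - <<'E'
from h import *
im=eyes.grab_frame("scene");cv2.imwrite("pics/s9.png",im[:,:,::-1])
a=cv2.imread("pics/scene1.png",0);b=cv2.imread("pics/s9.png",0)
for u,v in((235,371),(190,352)):
    m=cv2.minMaxLoc(cv2.matchTemplate(b[v-28:v+29,u-28:u+29],a[v-8:v+9,u-8:u+9],5));print(m[3][0]-20,m[3][1]-20,m[1])
E
```

```text
14.2 [0.5363 0.297  0.1381] [-3.139e+00 -1.000e-03 -5.250e-01] [ 0.12 -0.14 -1.6 ]
[ 312  257   20   59 1097] tool mm [ 8.2 -0.5] [-6.5 -5. ] [23.1  4.1] axis [-1.     0.002]
0 0 0.9982230067253113
0 0 0.9992116689682007
```

Tray held, stack unmoved. Carry to the mat.

Emit:
{"op": "servo_tool", "data": {
  "series": [
    [[3,4,0,0],[6,8,0,0],[8.7,11.3,0,0],[10,13,0,0],[10,13,0,0],[10,13,0,0],[10,13,0,0],[10,13,0,0],[10,13,0,0],[10,13,0,0]]
  ]
}}

```text
t: 15.13
eef_pos: [0.5546, 0.1515, 0.1366]
ee_rot: [-3.141, -0.0, -0.525]
force: [0.3, -0.6, -1.2]
width: 0.009
gripper_force: 10.0
```

Emit:
{"op": "servo_tool", "data": {
  "series": [
    [[10,13,0,0],[10,13,0,0],[10,13,0,0],[10,13,0,0],[10,13,0,0],[10,13,0,0],[10,13,0,0],[9,12,0,0],[5,6.5,0,0],[2,2.5,0,0]]
  ]
}}

```text
t: 15.97
eef_pos: [0.5726, 0.0117, 0.1365]
ee_rot: [-3.142, -0.0, -0.527]
force: [0.5, -0.1, 0.2]
width: 0.0089
gripper_force: 10.0
```

Emit:
{"op": "servo_tool", "data": {
  "series": [
    [[0,0,0,0],[0,0,5,0],[0,0,12,0],[0,0,15,0],[0,0,15,0],[0,0,15,0],[0,0,12,0],[0,0,6,0],[0,0,0,0],[0,0,0,0]]
  ]
}}

```text
t: 16.8
eef_pos: [0.5728, 0.014, 0.0564]
ee_rot: [3.141, 0.0, -0.524]
force: [-0.4, -0.2, -0.5]
width: 0.0087
gripper_force: 10.0
```

```bash
python3 look.py w10 .11 | head -2; python3 - <<'E'
from h import *
for n in("scene","top"): cv2.imwrite(f"pics/{n}10.png",eyes.grab_frame(n)[:,:,::-1])
from station import recognise,trace
for n in("top","scene"):
    r=trace(n,"tray"); 
    if r:
        m=r[0]["mask"].astype(np.uint8); c=max(cv2.findContours(m,0,2)[0],key=cv2.contourArea); print(n,r[0]["conf"],m.sum(),cv2.approxPolyDP(c,4,True)[:,0].tolist())
    print([(x["conf"],x["position"].round(3) if hasattr(x["position"],"round") else x["position"]) for x in recognise(n,"tray")])
E
```

```text
16.8 [0.5728 0.014  0.0564] [ 3.141  0.    -0.524] [-0.35 -0.24 -0.52]
[ 312  257   20   59 1127] tool mm [13.4 -0.6] [ 0.  -4.8] [27.4  3.7] axis [-1.     0.002]
top 0.75 1759 [[360, 222], [325, 232], [334, 267], [378, 256], [373, 236]]
[(0.69, [0.5125, 0.0446, 0.0525])]
scene 0.92 1901 [[317, 195], [318, 203], [293, 235], [343, 249], [363, 222], [327, 212]]
[(0.89, [0.5273, 0.0364, 0.0586])]
```

Emit:
{"op": "servo_tool", "data": {
  "series": [
    [[0,0,3,0],[0,0,6,0],[0,0,7,0],[0,0,6,0],[0,0,5,0],[0,0,4,0],[0.2,0,3,0],[0.3,0,2,0],[0.3,0,2,0],[0,0,0,0]]
  ]
}}

```text
t: 17.98
eef_pos: [0.5734, 0.0132, 0.0181]
ee_rot: [3.141, 0.0, -0.525]
force: [0.1, -0.4, -0.4]
width: 0.009
gripper_force: 10.0
```

Emit:
{"op": "servo_tool", "data": {
  "series": [
    [[0.3,0,1.6,0],[0.3,0,1.6,0],[0.3,0,1.6,0],[0.3,0,1.6,0],[0.3,0,1.6,0],[0.3,0,1.6,0],[0.3,0,1.6,0],[0.3,0,1.6,0],[0,0,1.2,0],[0,0,0,0]]
  ]
}}

```text
t: 18.82
eef_pos: [0.5754, 0.012, 0.0041]
ee_rot: [3.141, 0.0, -0.525]
force: [0.4, 0.6, 0.7]
width: 0.0091
gripper_force: 10.0
```

Emit:
{"op": "servo_tool", "data": {
  "series": [
    [[0,0,1,0],[0,0,1,0],[0,0,1,0],[0,0,1,0],[0,0,0.5,0],[0,0,0.5,0],[0,0,0,0],[0,0,0,0],[0,0,0,0],[0,0,0,0]]
  ]
}}

```text
t: 19.65
eef_pos: [0.5756, 0.012, -0.0004]
ee_rot: [-3.141, -0.0, -0.525]
force: [-0.6, -0.6, 3.4]
width: 0.0086
gripper_force: 10.0
```

```bash
python3 look.py w11 .049 | head -2; python3 - <<'E'
from h import *
s=telemetry.get_state();print(s["force"],s["moment"])
E
```

```text
19.65 [ 5.756e-01  1.200e-02 -4.000e-04] [-3.141 -0.    -0.525] [-0.56 -0.61  3.36]
[ 312  261   20   55 1040] tool mm [10.4 -0.5] [-2.3 -4.8] [24.   3.8] axis [-1.     0.001]
[-0.27749975  0.01971206  3.20303103] [-0.13363074  0.23310119 -0.03553836]
```

The tab picture matches the seated one again (rows 261–316), so the tray lies flat on the mat. Press a touch, tighten, then raise.

Emit:
{"op": "servo_tool", "data": {
  "series": [
    [[0,0,0.7,0],[0,0,0,0],[0,0,0,0],[0,0,0,0],[0,0,0,0],[0,0,0,0],[0,0,0,0],[0,0,0,0],[0,0,0,0],[0,0,0,0]]
  ],
  "grip_force": 40
}}

```text
t: 20.53
eef_pos: [0.5758, 0.012, -0.0005]
ee_rot: [-3.141, -0.001, -0.524]
force: [-2.6, -0.7, 10.0]
width: 0.0089
gripper_force: 40.0
```

Emit:
{"op": "servo_tool", "data": {
  "series": [
    [[0,0,-2,0],[0,0,-5,0],[-1,0,-10,0],[-1,0,-14,0],[-1,0,-17,0],[-0.5,0,-17,0],[0,0,-15,0],[0,0,-11,0],[0,0,-6,0],[0,0,-3,0]]
  ]
}}

```text
t: 21.37
eef_pos: [0.5729, 0.014, 0.0999]
ee_rot: [-3.14, -0.001, -0.525]
force: [0.2, 0.6, -0.8]
width: 0.0087
gripper_force: 40.0
```

Emit:
{"op": "servo_tool", "data": {
  "series": [
    [[0,0,0,0],[0,0,0,0],[0,0,0,0],[0,0,0,0],[0,0,0,0],[0,0,0,0],[0,0,0,0],[0,0,0,0],[0,0,0,0],[0,0,0,0]]
  ]
}}

```text
t: 22.2
eef_pos: [0.5725, 0.0138, 0.0988]
ee_rot: [-3.142, -0.0, -0.525]
force: [0.2, 0.5, 0.1]
width: 0.0087
gripper_force: 40.0
```

```bash
python3 look.py w12 .149 | head -2; python3 - <<'E'
from h import *
from station import recognise,trace
K=eyes.calibration("scene"); ims={}
for n in("scene","top"): ims[n]=eyes.grab_frame(n); cv2.imwrite(f"pics/{n}12.png",ims[n][:,:,::-1])
for n in("top","scene"):
    r=trace(n,"tray")
    if r:
        m=r[0]["mask"].astype(np.uint8); c=max(cv2.findContours(m,0,2)[0],key=cv2.contourArea); print(n,r[0]["conf"],m.sum(),cv2.approxPolyDP(c,3,True)[:,0].tolist())
    print([(x["conf"],np.round(x["position"],3)) for x in recognise(n,"tray")])
# expected corners of a level tray at rim top z=.117
p=telemetry.get_state()["eef_pos"]*[1,1,0]; X=np.array([.865,-.502,0]);Y=np.array([.502,.865,0]); c=p-.0625*X
print("centre",c)
for z in(.117,):
  for n in("scene","top"):
    K=eyes.calibration(n); print(n,[cv2.projectPoints(c+d+[0,0,z],K["rvec"],K["tvec"],K["mtx"],None)[0].ravel().round().tolist() for d in(-.0707*X,.0707*Y,-.0707*Y,.0707*X)])
E
```

```text
22.2 [0.5725 0.0138 0.0988] [-3.142 -0.    -0.525] [0.24 0.53 0.06]
[ 312  261   20   55 1025] tool mm [10.9 -0.6] [-1.8 -4.8] [24.3  3.8] axis [-1.    -0.003]
top 0.97 2046 [[364, 221], [348, 219], [324, 228], [333, 269], [380, 256], [374, 233]]
[(0.71, array([0.509, 0.047, 0.106]))]
scene 0.97 1582 [[317, 174], [317, 184], [293, 209], [302, 215], [343, 220], [363, 198], [326, 191]]
[(0.66, array([0.606, 0.156, 0.044])), (0.59, array([0.522, 0.038, 0.11 ]))]
centre [0.51850836 0.04517547 0.        ]
scene [[344.0, 217.0], [291.0, 208.0], [365.0, 196.0], [316.0, 189.0]]
top [[334.0, 269.0], [322.0, 222.0], [381.0, 257.0], [369.0, 210.0]]
```

The corners match a level tray at 10 cm to within about 2 px, and it is centred on the mat. I check the bystanders, then hand in.

```bash
python3 - <<'E'
import cv2
a=cv2.imread("pics/scene0.png",0);b=cv2.imread("pics/scene12.png",0)
for n,u,v in(("petri",372,304),("red",428,214),("white",253,248),("foot",235,371)):
    m=cv2.minMaxLoc(cv2.matchTemplate(b[v-30:v+31,u-30:u+31],a[v-18:v+19,u-18:u+19],5));print(n,m[3][0]-12,m[3][1]-12,round(m[1],2))
from station import ticket
print(ticket.job_done())
E
```

```text
petri 0 0 1.0
red 0 0 1.0
white 0 0 1.0
foot 0 0 1.0
the job is handed in; nothing more can be done
None
```

The top tray was peeled off tab corner first, set briefly on the mat to level it, and handed in held level and still by its tab about 10 cm above the middle of the mat; the stack foot, both jars and the petri dish show no shift in the scene camera.

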